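# Feed one brass cap and nudge it onto the pad

### The job

Press the cap feeder's plunger all the way down once and let it spring back up, so that a single brass cap is ejected onto the bench. Then, with the fingertips, nudge that cap sideways across the bench until it lies flat and wholly on the square grey pad. Do not pick the cap up, do not eject a second one, and leave everything else where it stands.

Things in the scene. Friction and masses are not known exactly. Their poses are not given: they have to be found in the camera images.
- feeder: Cap feeder, bolted to the bench. Origin: on the bench top under the magazine's axis; caps come out along its -x. Magazine: open-topped aluminium well, clear front window, 58 x 58 mm, 42 mm tall, centred on the origin, no floor: caps stand on the bench. Behind it at x = 30 to 122 mm: grey drive housing 58 mm wide, 54 mm tall, on a steel foot 98 mm wide, 5 mm thick (x 45 to 115 mm).
- gate (a point): Middle of the gate on the bench: the 16 mm high opening under the magazine's front window, at x = -29 mm of the feeder, axes as the feeder's. Pressing the plunger drives a flat blade out here by 7/3 of the plunger's travel (70 mm at most): it pushes the lowest cap out along -x and draws back as the plunger rises; then the next cap drops. An ejected cap's centre stops about 38 mm in front of the gate.
- plunger_top (a point): Centre of the top of the plunger's black round button, 36 mm across and 12 mm thick, on a 14 mm rod rising from the housing. It stands at x = +80 mm, y = 0 of the feeder; 106 mm above the bench when up, 76 mm when fully down.
- plunger (a joint): Plunger travel in m: 0 up (as at the start), 0.030 fully down. A spring returns it: 6 N at the top, 10 N at the bottom, and up to about 6 N more while it pushes a cap out, against a hard stop at 0.030.
- cap_1: The lowest brass cap in the magazine, the one that is ejected: a flat solid disc 44 mm across and 12 mm thick, 25 to 50 g. Origin: centre of its underside; z is the disc's axis. It slides on the bench.
- cap_2: Second cap from the bottom, same as cap_1; stays in the magazine (it drops 12 mm after the ejection). Origin: centre of its underside.
- cap_3: Third and top cap, same as cap_1; stays in the magazine. Origin: centre of its underside.
- pad: Square grey felt pad 100 by 100 mm, sides along its x and y, let into the bench: it offers no step (top 0.6 mm above the bench for the eye only). Origin: its centre. It lies to one side or the other of the place where the cap comes out, 110 to 135 mm to the feeder's +y or -y and 55 to 80 mm in front of the feeder's origin (-x).
- tin: Loose open steel tin, 60 mm across the rim, 36 mm tall, on the other side of the ejection place from the pad. Origin: centre of its underside. To be left alone.
- tape: Loose white roll, a ring 90 mm across and 24 mm tall, lying flat beside the housing. Origin: centre of its underside. To be left alone.
- bush: Loose brass rod piece, 24 mm across and 45 mm tall, standing beside the housing. Origin: centre of its underside. To be left alone.
- wrench: Loose wrench, 160 mm long, lying flat across, about 175 mm in front of the feeder. Origin: near its middle, its x along the handle. To be left alone.
- jar: Loose jar, 56 mm across and 75 mm tall, at the robot's left. Origin: centre of its underside. To be left alone.
- shade: Loose white stone lamp shade, a slab 130 by 160 mm, 40 mm tall, at the robot's right. Origin: centre of its underside. To be left alone.
Mind the look-alikes: they are no part of the job. Leave any brown or green look-alike of the feeder alone.

How it is judged:
By the outcome, as a careful person would: the job done as asked, in the order asked, and still so for the second after the job is handed in, with the robot touching nothing.
It also fails if it takes over 48 s, if anything falls off the work surface, if the arm or the gripper's body presses on something with over 40 N, if the wrist force passes 120 N, or if a joint passes its speed limit or range.

### The arm

A 6-joint arm with a two-finger parallel gripper is mounted at the origin on the work surface. World frame = base frame: x ahead of the robot, y to its left, z up, the work surface at z = 0. Lengths are in m, angles in degrees, forces in N, time in s.
With the tool pointing down it reaches from about 0.4 to 0.825 m from the base axis. Payload 7 kg.
Tool frame: the origin (TCP) lies on the centre line of the jaws, within the pads' length; the fingertips stand 22 mm ahead of it and the grasp point (between the pads) lies 3 mm ahead of it; z points along the fingers, y is the line along which they close (so a half turn about z gives the same grasp; the last joint's range is limited). The gripper opens to 88 mm and grips with 3 to 60 N. Pads are 19 mm wide; open, the fingers measure 130 mm over their backs; the gripper's body (78 mm by 193 mm) begins 47 mm behind the grasp point.
Start: joints at [87.382, 20.546, 0.682, 0, -70.136, -16.507], TCP at [0.221, 0.638, 0.214] pointing down, gripper open.
Joint ranges: [-176.03, 176.03], [-82.01, 121.73], [-58.28, 71.71], [-173.87, 95.51], [-174.79, -0.11], [-173.66, 173.66]. Speed limits (degrees/s): [136.94, 136.94, 172.46, 180, 180, 180].

### API

Orientations are given as [roll, pitch, yaw] about the fixed x, y, z axes, in that order (R = Rz(yaw) Ry(pitch) Rx(roll)).
In Python, from plant import get_state, cams, r gives the robot as it stands.
- The arm moves only by the tool apply_moves, never from a script. Its argument "targets" is a list of rows, each an object with "dp": the shift along the world's x, y, z in m, a list of three; "yaw": the turn about the world's z in degrees. In form: [{"dp": [x, y, z], "yaw": yaw}, ...]. A call has 1 to 20 rows; each row is the pose to reach, as a shift and turn from the pose commanded when the call began; what a row does not reach only later rows make up. A row lasts 1/12 s, in which the tool goes at most 41.7 mm and 7.16 degrees, less where a joint would pass 70% of its speed; a pose out of reach is approached as far as the arm can. A call with a gripper value outside its range is refused whole. "grip" is the gripper command: -1 is fully open, 1 is shut, values between are in proportion, set as the call begins (left out, the last holds). The fingers move at their own pace and stop on an object; "squeeze" is the grip in N (left out, the last holds). Time passes only in rows, so rows that repeat a pose let the fingers close. It gives the time, the measured TCP pose, the force, the opening and the grip force at its end, in the units of the state.
- get_state(): the state, without advancing time (a new reading comes with each control period).
- cams.capture(name): name is "scene" or "top" or "wrist"; returns a dict with "image" (420x560x3 uint8, red, green, blue), "range_z" (420x560 float32, m along the optical axis (not along the pixel's ray), 0 where there is no reading), "fx", "fy", "cx", "cy" (pixels), "R" (3x3) and "t" (3): a world point X has camera coordinates R X + t; the wrist camera has in their place "T_tool_cam" (4x4, takes a point from camera to tool coordinates, whose origin is the TCP and whose axes are the flange's). Camera axes: x right, y down, z forward; pixel columns grow to the right and rows downward; lengths in m; the calibration is good to about 2 mm. A picture is of the moment at which its call begins: read the wrist's pose just before it.
- r.close_job(): hands the job in; it is judged then, once.
The state is a dict: "time_s": time; "joints": joint angles; "qd": joint speeds; "joint_torque": joint torques, N m; "tcp_pos": TCP position; "eef_rot": TCP orientation; "contact_force": force on the tool from outside, world axes, zero at the start; "moment": the same for the moment, N m; "gripper_width": finger opening in m; "gripper_force": force on a finger pad.
Only numpy, scipy, OpenCV 4.12 (cv2) and the standard library are available. Lean on these libraries where they do the work, as an engineer would, in place of code of your own. Each camera call takes 0.05 s, during which the arm holds its last target. There are 200 camera calls.

## Working session

There is one attempt and no reset: what is moved stays moved. The work goes in short steps, Python scripts to look and compute and a tool call to move; the robot and the scene stay as the last step left them, time stands still between calls to the robot, and variables do not carry over. Pictures are saved under pics/ and viewed, at most 10 in all, crops included, and the job is handed in when it is done.

Besides the shell and the picture viewer there is one more tool, called after ">>>" as name(argument=value, ...) on one line, values as JSON. apply_moves: Moves the arm, as the interface text tells. Its arguments: {"type":"object","properties":{"targets":{"type":"array","items":{"type":"object","properties":{"dp":{"type":"array","items":{"type":"number"}},"yaw":{"type":"number"}}}},"grip":{"type":"number"},"squeeze":{"type":"number"}},"required":["targets"]}

```bash
mkdir -p pics; python3 - <<'E'
from plant import get_state,cams,r
import cv2,pickle
s=get_state();print(s['time_s'],s['tcp_pos'],s['eef_rot'],s['gripper_width'])
d={n:cams.capture(n) for n in('scene','top')}
pickle.dump(d,open('a.pkl','wb'))
for n in d:
    cv2.imwrite(f'pics/{n}0.png',d[n]['image'][:,:,::-1])
    print(n,d[n]['R'],d[n]['t'],d[n]['fx'])
E
```

```text
0.0 [0.22099916 0.63723972 0.21311416] [ 1.79903068e+02 -8.13951899e-03 -1.91344498e+01] 0.08748178363560118
scene [[-0.5543386   0.83215124  0.01526548]
 [ 0.65406766  0.4469038  -0.61030524]
 [-0.51468846 -0.3283311  -0.79201924]] [ 0.2988615  -0.28562816  1.42546529] 475.40596927839476
top [[-2.19132556e-02 -9.99759463e-01  9.08165168e-04]
 [-9.74089197e-01  2.11460573e-02 -2.25173447e-01]
 [ 2.25100081e-01 -5.81891719e-03 -9.74318271e-01]] [-0.02647652  0.54587651  1.01254068] 435.73065578997574
```

View pics/top0.png

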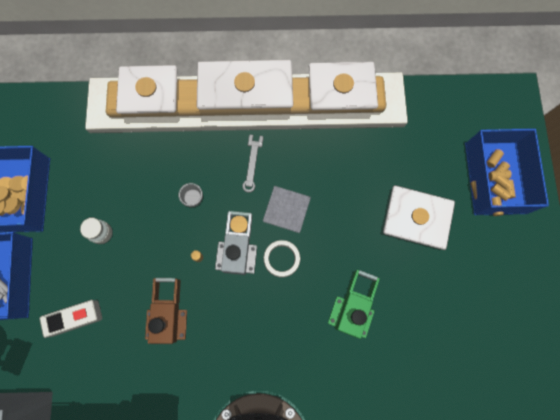

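View pics/scene0.png

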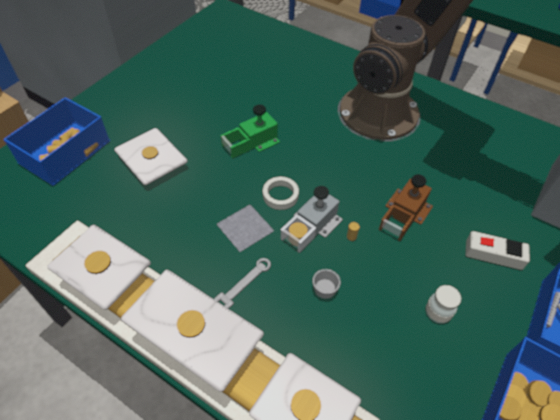

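The top view shows three feeder-like things: grey/aluminium at (237,243), brown at (163,312) and green at (357,305). The grey one fits: it has the window, steel foot, pad at (287,209), tin at (190,195), tape at (282,258) and bush at (196,256) around it. Next I measure it and confirm with a crop.

```bash
cat >h.py <<'E'
import numpy as np,cv2
def ray(d,u,v,z):
    c=-d['R'].T@d['t']; q=d['R'].T@np.array([(u-d['cx'])/d['fx'],(v-d['cy'])/d['fy'],1]); return c+q*(z-c[2])/q[2]
def proj(d,X):
    q=d['R']@np.array(X)+d['t'];return d['cx']+d['fx']*q[0]/q[2],d['cy']+d['fy']*q[1]/q[2]
def blobs(d,mask,roi,amin=20):
    u0,v0,u1,v1=roi;m=np.zeros(mask.shape,np.uint8);m[v0:v1,u0:u1]=mask[v0:v1,u0:u1]
    n,l,s,c=cv2.connectedComponentsWithStats(m)
    return [(s[i],c[i],(l==i).astype(np.uint8)) for i in range(1,n) if s[i][4]>=amin]
E
python3 - <<'E'
import pickle,cv2,numpy as np
from h import *
np.set_printoptions(precision=4,suppress=True)
d=pickle.load(open('a.pkl','rb'))
t=d['top'];s=d['scene']
for n,c,bt,rois in(('top',t,(215,235,255,270),dict(pad=(255,178,318,240),cap=(222,208,255,240),tin=(172,178,208,213))),
              ('scene',s,(308,183,335,205),dict(pad=(212,203,276,253),cap=(280,213,320,248)))):
    hsv=cv2.cvtColor(c['image'],cv2.COLOR_RGB2HSV)
    for S,C,_ in blobs(c,hsv[...,2]<50,bt,30): print(n,'button',S,C,ray(c,*C,.106))
    m=(hsv[...,1]<70)&(hsv[...,2]>60)
    for S,C,M in blobs(c,m,rois['pad'],200):
        k=cv2.findContours(M,0,2)[0][0]; b=cv2.boxPoints(cv2.minAreaRect(k)) if n=='top' else cv2.approxPolyDP(k,8,True)[:,0]
        P=np.array([ray(c,*p,.0006) for p in b]);print(n,'pad',C,P[:,:2],ray(c,*C,0)[:2])
    m=(hsv[...,1]>120)&(hsv[...,0]<28)&(hsv[...,0]>8)&(hsv[...,2]>90)
    for S,C,M in blobs(c,m,rois['cap']): print(n,'cap',S,C,ray(c,*C,.036))
hsv=cv2.cvtColor(t['image'],cv2.COLOR_RGB2HSV)
m=(hsv[...,1]<90)&(hsv[...,2]>90)
for nm,roi in dict(tin=(172,178,208,213),tape=(260,238,303,280),wr=(238,130,270,196),foot=(213,208,259,276)).items():
    for S,C,M in blobs(t,m,roi,60): print(nm,S,C,ray(t,*C,.02))
a=cv2.resize(t['image'][170:290,160:320],(800,600),interpolation=cv2.INTER_CUBIC)
cv2.imwrite('pics/crop1.png',a[:,:,::-1])
E
```

```text
top pad [286.3655 208.9871] [[ 0.5338 -0.0143]
 [ 0.6339 -0.0467]
 [ 0.5989 -0.1472]
 [ 0.5002 -0.1131]] [ 0.5661 -0.0805]
top cap [231 217  16  15 202] [238.5248 223.9703] [0.5215 0.0424 0.036 ]
scene button [315 187  13  12 108] [320.8611 192.0556] [0.4479 0.0539 0.106 ]
scene pad [244.8098 227.4796] [[ 0.5047 -0.1131]
 [ 0.5968 -0.1432]
 [ 0.6314 -0.0505]
 [ 0.5392 -0.0164]] [ 0.5689 -0.0793]
scene cap [289 223  18  15 183] [297.9399 229.3825] [0.5229 0.0428 0.036 ]
tin [178 182  25  25 443] [190.2483 194.1467] [0.6062 0.1681 0.02  ]
tape [263 239  38  39 707] [281.4625 258.0127] [ 0.4354 -0.0636  0.02  ]
wr [242 133  22  60 602] [251.8505 161.9718] [0.6906 0.0075 0.02  ]
foot [ 214  210   44   65 1621] [236.6934 247.4874] [0.4644 0.0484 0.02  ]
```

View pics/crop1.png

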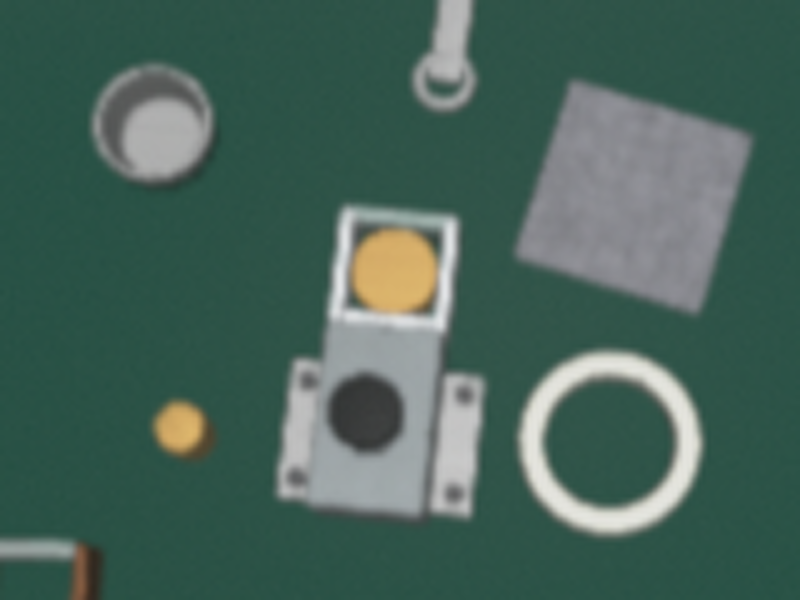

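The crop confirms the grey feeder: button at (366,413), caps in the magazine at (394,270), gate toward the image top, pad on the right, tin on the left. The wrench's ring end at (443,80) is close to the ejection lane, so I'll place it precisely.

```bash
python3 - <<'E'
import pickle,numpy as np
from h import *
np.set_printoptions(precision=4,suppress=True)
d=pickle.load(open('a.pkl','rb'));t=d['top'];s=d['scene']
for n,U,V,z in(('button',366,413,.106),('wrench end',443,112,.005),('wr L',412,80,.005),('wr R',476,80,.005),('magFL',343,206,.042),('magFR',458,215,.042),('magBL',330,320,.042),('magBR',445,330,.042),('footL1',295,360,.005),('footL2',278,498,.005),('footR1',484,376,.005),('footR2',470,517,.005),('tinR',214,125,.036)):
    print(n,ray(t,(U+.5)/5-.5+160,(V+.5)/5-.5+170,z)[:2])
b=s['image'][183:206,308:334]; import cv2
print(cv2.cvtColor(b,cv2.COLOR_RGB2GRAY)[:,::1][:, 6:20])
E
```

```text
button [0.4409 0.0511]
wrench end [0.613  0.0186]
wr L [0.6308 0.0348]
wr R [0.6301 0.001 ]
magFL [0.5546 0.0677]
magFR [0.5487 0.01  ]
magBL [0.4966 0.0742]
magBR [0.4903 0.0171]
footL1 [0.4829 0.0958]
footL2 [0.4126 0.104 ]
footR1 [ 0.4725 -0.0009]
footR2 [0.401  0.0072]
tinR [0.5999 0.1341]
[[ 74  71  73  73  71  70  71  72  72  72  73  72  73  70]
 [ 70  71  69  70  72  70  74  70  72  72  73  68  69  70]
 [ 72  71  73  67  68  66  62  65  65  67  69  68  72  71]
 [ 72  70  66  62  56  54  50  50  52  54  55  63  67  71]
 [ 68  64  57  53  51  42  46  41  45  45  47  50  59  67]
 [ 65  55  46  47  44  46  44  44  45  46  42  44  49  58]
 [ 59  50  44  48  44  45  48  45  46  45  46  43  47  52]
 [ 55  46  45  45  44  45  45  46  47  45  46  43  47  49]
 [ 48  46  47  47  47  46  44  47  44  44  48  44  44  45]
 [ 48  45  44  46  46  47  46  45  47  47  45  46  44  44]
 [ 47  42  43  43  49  48  45  47  46  46  44  47  45  47]
 [ 46  43  43  45  46  47  45  47  48  47  49  46  43  52]
 [ 71  50  44  44  43  48  50  49  50  47  49  43  42  70]
 [110  87  56  40  41  46  50  50  46  46  43  39  54  97]
 [143 124  92  60  41  37  41  41  43  41  42  51  80 123]
 [157 148 128  94  61  45  41  39  44  55  68  91 118 143]
 [157 157 145 116  80  64  60  58  72  96 119 137 147 154]
 [155 151 139 114  91  83  80  80  91 118 142 153 157 157]
 [143 129 113  92  90  89  88  86  92 113 138 148 153 155]
 [120 100  80  81  88  91  88  88  84  93 111 127 141 152]
 [104  83  74  81  86  90  88  87  79  80  90 107 124 146]
 [ 99  80  69  79  87  90  87  82  75  76  86  98 119 146]
 [100  82  71  72  79  85  84  80  72  74  89 100 116 140]]
```

>>> apply_moves(targets=[{"dp":[0.02,-0.04,0],"yaw":0},{"dp":[0.04,-0.08,0],"yaw":0},{"dp":[0.06,-0.12,0],"yaw":0},{"dp":[0.08,-0.16,0],"yaw":0},{"dp":[0.1,-0.2,0],"yaw":0},{"dp":[0.12,-0.24,0],"yaw":0},{"dp":[0.13,-0.28,0],"yaw":0},{"dp":[0.14,-0.32,0],"yaw":0}], grip=1, squeeze=10)

```text
time_s: 0.77
tcp_pos: [0.3571, 0.3322, 0.2137]
eef_rot: [180.0, 0.0, -19.1]
contact_force: [0.6, 0.4, 0.7]
gripper_width: 0.0396
gripper_force: 0.0
```

>>> apply_moves(targets=[{"dp":[0.01,-0.04,0],"yaw":0},{"dp":[0.02,-0.08,0],"yaw":0},{"dp":[0.034,-0.115,0],"yaw":0},{"dp":[0.045,-0.15,0],"yaw":0},{"dp":[0.056,-0.185,0],"yaw":0},{"dp":[0.067,-0.22,0],"yaw":0},{"dp":[0.076,-0.25,0],"yaw":0},{"dp":[0.082,-0.2665,0],"yaw":0},{"dp":[0.082,-0.2665,-0.03],"yaw":0},{"dp":[0.082,-0.2665,-0.055],"yaw":0},{"dp":[0.082,-0.2665,-0.07],"yaw":0},{"dp":[0.082,-0.2665,-0.075],"yaw":0},{"dp":[0.082,-0.2665,-0.075],"yaw":0},{"dp":[0.082,-0.2665,-0.075],"yaw":0}])

```text
time_s: 1.93
tcp_pos: [0.4391, 0.0679, 0.1396]
eef_rot: [180.0, -0.0, -19.1]
contact_force: [0.3, -0.3, 0.5]
gripper_width: 0.0005
gripper_force: 0.0
```

>>> apply_moves(targets=[{"dp":[0.004,-0.0165,0],"yaw":0},{"dp":[0.004,-0.0165,0],"yaw":0},{"dp":[0.004,-0.0165,-0.006],"yaw":0},{"dp":[0.004,-0.0165,-0.012],"yaw":0},{"dp":[0.004,-0.0165,-0.015],"yaw":0},{"dp":[0.004,-0.0165,-0.018],"yaw":0},{"dp":[0.004,-0.0165,-0.021],"yaw":0},{"dp":[0.004,-0.0165,-0.024],"yaw":0},{"dp":[0.004,-0.0165,-0.027],"yaw":0},{"dp":[0.004,-0.0165,-0.03],"yaw":0},{"dp":[0.004,-0.0165,-0.033],"yaw":0},{"dp":[0.004,-0.0165,-0.036],"yaw":0},{"dp":[0.004,-0.0165,-0.038],"yaw":0},{"dp":[0.004,-0.0165,-0.039],"yaw":0},{"dp":[0.004,-0.0165,-0.039],"yaw":0},{"dp":[0.004,-0.0165,-0.039],"yaw":0}])

```text
time_s: 3.27
tcp_pos: [0.4427, 0.0512, 0.1001]
eef_rot: [180.0, 0.0, -19.1]
contact_force: [-0.3, 0.1, 0.3]
gripper_width: 0.0004
gripper_force: 0.0
```

No contact force where the button should be nearly down, so I look before going on.

```bash
python3 - <<'E'
from plant import get_state,cams
import cv2,pickle
d={n:cams.capture(n) for n in('scene','top')}
pickle.dump(d,open('b.pkl','wb'));s=get_state();print(s['contact_force'],s['joint_torque'],s['tcp_pos'])
a=cv2.resize(d['scene']['image'][120:280,200:400],(400,320),interpolation=2);b=cv2.resize(d['top']['image'][160:290,160:322],(400,320),interpolation=2)
cv2.imwrite('pics/p2.png',cv2.hconcat([a,b])[:,:,::-1])
E
```

```text
[ 0.64638905 -0.02189481 -0.71056363] [-2.26987460e-03 -3.08502960e+01  2.33811611e+01  5.53242937e+00
  7.81116192e-02 -7.07123490e-05] [0.4428168  0.0513012  0.10023616]
```

View pics/p2.png

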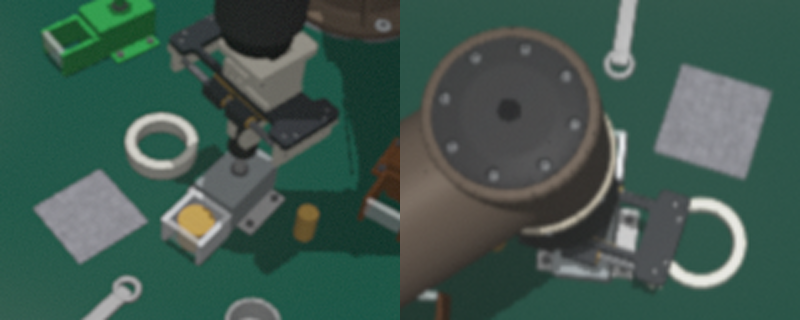

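The picture shows the button still up at crop (243,140), with the fingers at about (255,125), above or behind it. I check with depth and projection.

```bash
python3 - <<'E'
import pickle,numpy as np,cv2
from h import *
np.set_printoptions(precision=3,suppress=True,linewidth=200)
B=pickle.load(open('b.pkl','rb'));A=pickle.load(open('a.pkl','rb'));s=B['scene']
for X in((.443,.0513,.078),(.443,.0513,.1),(.443,.0513,.106),(.443,.0513,.14)): print(X,proj(s,X))
def pt(d,u,v):
    z=d['range_z'][v,u];return d['R'].T@(z*np.array([(u-d['cx'])/d['fx'],(v-d['cy'])/d['fy'],1])-d['t'])
for v in range(168,206,3):
    print(v,'A',pt(A['scene'],321,v),'B',pt(s,321,v),pt(s,325,v),s['image'][v,321],A['scene']['image'][v,321])
print('topA',pt(A['top'],233,252),pt(A['top'],239,223),pt(A['top'],236,262))
a=cv2.resize(s['image'][165:215,295:355],(720,600),interpolation=2);cv2.imwrite('pics/p3.png',a[:,:,::-1])
E
```

```text
(0.443, 0.0513, 0.078) (np.float64(319.94952064697264), np.float64(197.79462015781175))
(0.443, 0.0513, 0.1) (np.float64(320.74766531761196), np.float64(191.86104431355534))
(0.443, 0.0513, 0.106) (np.float64(320.9697429499891), np.float64(190.21007234882748))
(0.443, 0.0513, 0.14) (np.float64(322.2654523293288), np.float64(180.5774955024919))
168 A [ 0.295 -0.025 -0.   ] B [0.474 0.059 0.215] [0.475 0.068 0.221] [43 41 34] [33 88 73]
171 A [ 0.301 -0.021 -0.004] B [0.472 0.059 0.204] [0.477 0.07  0.216] [54 51 44] [31 87 73]
174 A [ 0.314 -0.014  0.001] B [0.476 0.061 0.199] [0.474 0.07  0.203] [41 43 46] [33 88 74]
177 A [ 0.321 -0.01  -0.002] B [0.484 0.066 0.201] [0.479 0.073 0.2  ] [42 44 47] [37 89 74]
180 A [ 0.333 -0.003  0.001] B [0.49  0.07  0.199] [0.483 0.076 0.197] [36 41 37] [37 90 74]
183 A [0.342 0.002 0.002] B [0.491 0.071 0.191] [0.488 0.079 0.193] [38 39 37] [37 89 74]
186 A [0.431 0.044 0.105] B [0.458 0.057 0.14 ] [0.46  0.067 0.148] [82 83 76] [39 56 52]
189 A [0.437 0.048 0.103] B [0.459 0.058 0.131] [0.453 0.065 0.13 ] [111 108 102] [42 47 46]
192 A [0.446 0.054 0.104] B [0.457 0.058 0.118] [0.452 0.066 0.118] [104 103  95] [42 46 44]
195 A [0.454 0.058 0.104] B [0.455 0.058 0.105] [0.451 0.067 0.107] [39 41 39] [47 50 49]
198 A [0.459 0.061 0.101] B [0.458 0.061 0.1  ] [0.451 0.068 0.098] [36 39 38] [36 40 39]
201 A [0.448 0.057 0.075] B [0.446 0.056 0.073] [0.424 0.057 0.05 ] [85 84 85] [85 87 87]
204 A [0.447 0.058 0.063] B [0.446 0.057 0.062] [0.432 0.062 0.05 ] [83 82 82] [81 82 82]
topA [0.442 0.051 0.105] [0.524 0.041 0.035] [0.424 0.048 0.053]
```

View pics/p3.png

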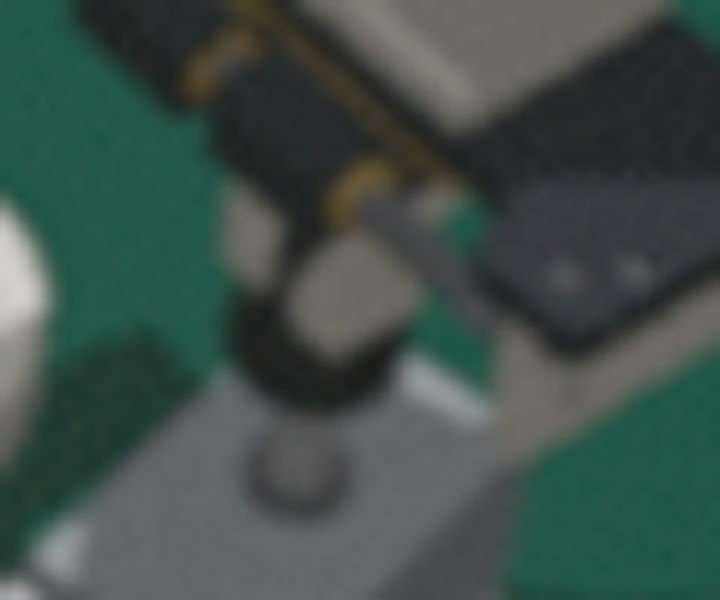

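The finger stops at a depth of about z≈0.106, just above the button, although TCP z reads 0.100 and the tips should be 22 mm lower. The z reading and the picture disagree. I check with the wrist camera's range to the bench.

```bash
python3 - <<'E'
from plant import get_state,cams
import numpy as np,cv2
from scipy.spatial.transform import Rotation as Ro
np.set_printoptions(precision=3,suppress=True,linewidth=200)
s=get_state();w=cams.capture('wrist');print(s['tcp_pos'],s['contact_force'],s['joints'],w['T_tool_cam'])
R=Ro.from_euler('xyz',s['eef_rot'],degrees=True).as_matrix()
for v in range(20,420,50):
    o=[]
    for u in range(30,560,100):
        z=w['range_z'][v,u];p=w['T_tool_cam']@[*(z*np.array([(u-w['cx'])/w['fx'],(v-w['cy'])/w['fy'],1])),1]
        o.append(np.round(R@p[:3]+s['tcp_pos'],3) if z else None)
    print(v,*o)
cv2.imwrite('pics/w1.png',w['image'][:,:,::-1])
E
```

```text
[0.443 0.051 0.1  ] [ 0.646 -0.022 -0.711] [ 32.094   5.243 -36.244   0.003 -48.493  38.779] [[-0.    -0.957 -0.289  0.078]
 [ 1.    -0.     0.001  0.   ]
 [-0.001 -0.289  0.957 -0.171]
 [ 0.     0.     0.     1.   ]]
20 [0.623 0.163 0.013] [0.606 0.105 0.   ] [0.583 0.039 0.001] [ 0.561 -0.027  0.001] [ 0.538 -0.092  0.001] [ 0.515 -0.158  0.001]
70 [0.599 0.185 0.004] [0.577 0.119 0.001] [0.548 0.047 0.042] [ 0.53  -0.017  0.001] [ 0.506 -0.086  0.   ] [ 0.482 -0.154  0.   ]
120 [ 0.57   0.206 -0.   ] [ 0.545  0.135 -0.001] [0.52  0.059 0.037] [ 0.496 -0.007  0.001] [ 0.475 -0.07   0.023] [ 0.447 -0.149  0.001]
170 [0.537 0.225 0.001] [0.511 0.151 0.002] [0.492 0.067 0.054] [0.462 0.004 0.009] [ 0.434 -0.071 -0.   ] [ 0.408 -0.145 -0.   ]
220 [0.501 0.247 0.   ] [ 0.474  0.17  -0.   ] [0.448 0.092 0.005] [0.422 0.016 0.006] [ 0.402 -0.056  0.018] [ 0.367 -0.139  0.001]
270 [ 0.461  0.271 -0.   ] [ 0.433  0.191 -0.001] [0.484 0.05  0.19 ] [0.474 0.026 0.189] [ 0.35  -0.052  0.001] [ 0.321 -0.133  0.   ]
320 [0.489 0.101 0.196] [0.484 0.073 0.202] [0.477 0.051 0.203] [0.47  0.03  0.203] [0.462 0.008 0.202] [ 0.449 -0.016  0.196]
370 [0.371 0.325 0.   ] [0.475 0.075 0.208] [0.468 0.054 0.207] [0.46  0.033 0.207] [0.454 0.012 0.208] [ 0.217 -0.119  0.   ]
```

View pics/w1.png

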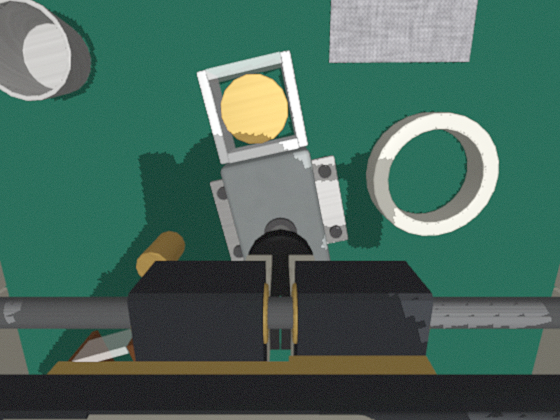

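```bash
python3 - <<'E'
import pickle,numpy as np
np.set_printoptions(precision=3,suppress=True,linewidth=200)
B=pickle.load(open('b.pkl','rb'));A=pickle.load(open('a.pkl','rb'))['scene'];s=B['scene']
v,u=np.mgrid[120:280,200:400];z=s['range_z'][v,u]
P=np.stack([(u-s['cx'])/s['fx']*z,(v-s['cy'])/s['fy']*z,z],-1)-s['t'];P=P@s['R']
ch=(A['range_z'][v,u]-z>.015)&(z>0)
sw=np.deg2rad(-19.1);c,sn=np.cos(sw),np.sin(sw)
D=P-np.array([.4428,.0513,0]);a=D[...,0]*c+D[...,1]*sn;b=-D[...,0]*sn+D[...,1]*c
for lo in np.arange(-.12,.12,.01):
    m=ch&(b>lo)&(b<lo+.01)&(abs(a)<.06)
    if m.sum(): 
        q=P[m];i=q[:,2].argsort();k=i[0:3];print('%.2f'%lo,m.sum(),q[k][:,2],a[m][k],u[m][k],v[m][k])
E
```

```text
-0.10 57 [0.202 0.206 0.209] [0.04  0.041 0.041] [284 284 284] [145 144 143]
-0.09 147 [0.176 0.176 0.178] [ 0.01   0.027 -0.021] [297 291 308] [150 153 144]
-0.08 140 [0.179 0.18  0.18 ] [-0.015 -0.008  0.014] [306 304 296] [145 146 150]
-0.07 97 [0.19  0.192 0.192] [0.032 0.027 0.033] [294 295 293] [154 152 153]
-0.06 35 [0.19  0.191 0.192] [0.032 0.032 0.031] [298 296 296] [158 156 155]
-0.05 31 [0.189 0.19  0.191] [0.032 0.031 0.033] [299 301 300] [159 160 160]
-0.04 45 [0.181 0.184 0.19 ] [0.038 0.038 0.04 ] [301 301 301] [167 166 165]
-0.03 73 [0.183 0.183 0.183] [0.039 0.04  0.04 ] [302 303 304] [168 169 170]
-0.02 139 [0.117 0.122 0.124] [0.012 0.013 0.01 ] [314 314 314] [186 185 183]
-0.01 209 [0.119 0.119 0.12 ] [0.011 0.011 0.012] [317 315 316] [188 186 187]
-0.00 203 [0.117 0.119 0.119] [0.012 0.013 0.011] [320 319 320] [192 191 191]
0.01 328 [0.116 0.117 0.117] [ 0.006 -0.009  0.012] [324 329 322] [193 190 194]
0.02 336 [0.148 0.155 0.182] [0.011 0.011 0.038] [325 325 319] [186 184 184]
0.03 507 [0.174 0.175 0.176] [0.009 0.006 0.012] [331 332 330] [182 181 182]
0.04 689 [0.19  0.192 0.193] [0.032 0.033 0.032] [327 326 328] [185 184 185]
0.05 326 [0.191 0.191 0.192] [0.032 0.033 0.033] [330 329 331] [188 187 189]
0.06 109 [0.189 0.189 0.191] [0.032 0.032 0.033] [334 333 332] [192 191 190]
0.07 151 [0.191 0.194 0.194] [0.033 0.034 0.032] [335 336 336] [193 193 192]
0.08 269 [0.176 0.177 0.178] [ 0.02  -0.003 -0.02 ] [344 352 358] [199 194 190]
0.09 222 [0.182 0.183 0.198] [ 0.02  -0.034 -0.039] [345 364 368] [198 186 181]
```

>>> apply_moves(targets=[{"dp":[0,0,-0.001],"yaw":0},{"dp":[0,0,-0.002],"yaw":0},{"dp":[0,0,-0.003],"yaw":0},{"dp":[0,0,-0.003],"yaw":0}])

```text
time_s: 3.75
tcp_pos: [0.4425, 0.0512, 0.0968]
eef_rot: [180.0, 0.0, -19.1]
contact_force: [-0.5, -0.3, -0.8]
gripper_width: 0.0009
gripper_force: 0.0
```

The gripper measures about 25–30 mm shorter than described, so the tips are near TCP height. I go by force instead.

>>> apply_moves(targets=[{"dp":[0,0,-0.002],"yaw":0},{"dp":[0,0,-0.004],"yaw":0},{"dp":[0,0,-0.006],"yaw":0},{"dp":[0,0,-0.006],"yaw":0}])

```text
time_s: 4.08
tcp_pos: [0.4428, 0.0513, 0.0912]
eef_rot: [-180.0, -0.0, -19.1]
contact_force: [-3.2, 0.1, 5.7]
gripper_width: 0.0005
gripper_force: 3.0
```

>>> apply_moves(targets=[{"dp":[0,0,-0.002],"yaw":0},{"dp":[0,0,-0.004],"yaw":0},{"dp":[0,0,-0.006],"yaw":0},{"dp":[0,0,-0.008],"yaw":0},{"dp":[0,0,-0.008],"yaw":0}])

```text
time_s: 4.5
tcp_pos: [0.4429, 0.0513, 0.0834]
eef_rot: [-180.0, -0.0, -19.1]
contact_force: [-2.4, -0.1, 7.1]
gripper_width: 0.0005
gripper_force: 3.5
```

```bash
python3 - <<'E'
from plant import get_state,cams
import cv2
s=get_state();print(s['contact_force'],s['moment'])
d=cams.capture('scene');w=cams.capture('wrist')
a=cv2.resize(d['image'][165:265,265:365],(400,400),interpolation=2)
b=cv2.resize(w['image'][40:360,120:440],(400,400))
cv2.imwrite('pics/p4.png',cv2.hconcat([a,b])[:,:,::-1])
E
```

```text
[-2.40938562 -0.13668985  7.11957486] [0.12498125 0.86329737 0.04542739]
```

View pics/p4.png

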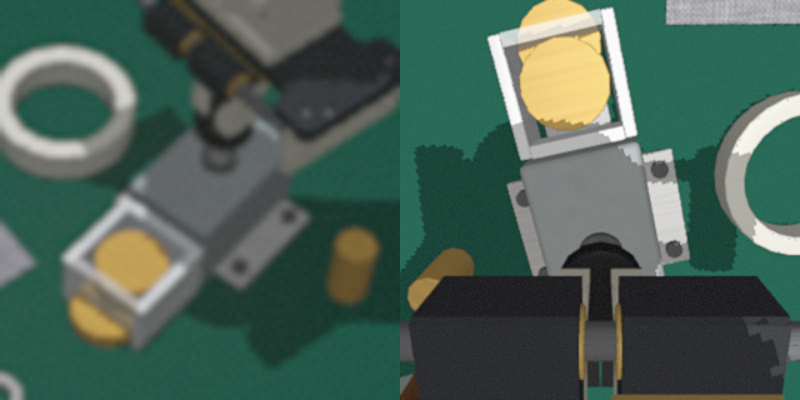

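The plunger is working: the lowest cap is partly out of the gate, at (100,315) in the left view. I carry on to the stop.

>>> apply_moves(targets=[{"dp":[0,0,-0.002],"yaw":0},{"dp":[0,0,-0.004],"yaw":0},{"dp":[0,0,-0.006],"yaw":0},{"dp":[0,0,-0.008],"yaw":0},{"dp":[0,0,-0.01],"yaw":0},{"dp":[0,0,-0.012],"yaw":0},{"dp":[0,0,-0.014],"yaw":0},{"dp":[0,0,-0.016],"yaw":0},{"dp":[0,0,-0.0175],"yaw":0},{"dp":[0,0,-0.0175],"yaw":0}])

```text
time_s: 5.43
tcp_pos: [0.4429, 0.0513, 0.0659]
eef_rot: [-180.0, -0.0, -19.1]
contact_force: [-3.4, -0.1, 9.1]
gripper_width: 0.0004
gripper_force: 4.6
```

>>> apply_moves(targets=[{"dp":[0,0,-0.001],"yaw":0},{"dp":[0,0,-0.002],"yaw":0},{"dp":[0,0,-0.002],"yaw":0}])

```text
time_s: 5.68
tcp_pos: [0.4429, 0.0513, 0.064]
eef_rot: [-180.0, -0.0, -19.1]
contact_force: [-2.5, -0.1, 9.0]
gripper_width: 0.0006
gripper_force: 4.7
```

>>> apply_moves(targets=[{"dp":[0,0,-0.001],"yaw":0},{"dp":[0,0,-0.0015],"yaw":0},{"dp":[0,0,-0.0015],"yaw":0}])

```text
time_s: 5.93
tcp_pos: [0.443, 0.0513, 0.0636]
eef_rot: [-180.0, -0.0, -19.1]
contact_force: [-7.7, 1.3, 24.7]
gripper_width: 0.0005
gripper_force: 12.2
```

Stop reached (24.7 N). The tips therefore sit about 12 mm above the reported TCP. I let the plunger rise and clear the view.

>>> apply_moves(targets=[{"dp":[0,0,0.003],"yaw":0},{"dp":[0,0,0.006],"yaw":0},{"dp":[0,0,0.009],"yaw":0},{"dp":[0,0,0.012],"yaw":0},{"dp":[0,0,0.015],"yaw":0},{"dp":[0,0,0.018],"yaw":0},{"dp":[0,0,0.021],"yaw":0},{"dp":[0,0,0.024],"yaw":0},{"dp":[0,0,0.027],"yaw":0},{"dp":[0,0,0.03],"yaw":0},{"dp":[0,0,0.034],"yaw":0},{"dp":[0,0,0.045],"yaw":0},{"dp":[0,0,0.07],"yaw":0},{"dp":[0,0,0.08],"yaw":0},{"dp":[0,0.04,0.08],"yaw":0},{"dp":[0,0.08,0.08],"yaw":0},{"dp":[0,0.12,0.08],"yaw":0},{"dp":[0,0.15,0.08],"yaw":0},{"dp":[0,0.15,0.08],"yaw":0}])

```text
time_s: 7.52
tcp_pos: [0.4433, 0.2057, 0.1421]
eef_rot: [-179.9, -0.0, -19.0]
contact_force: [0.2, -0.2, -0.5]
gripper_width: 0.0006
gripper_force: 0.0
```

```bash
cat >look.py <<'E'
from plant import get_state,cams
import cv2,numpy as np,sys,pickle
from h import *
np.set_printoptions(precision=4,suppress=True)
s=get_state();print(s['time_s'],s['tcp_pos'],s['eef_rot'])
o=[]
for n,roi in(('top',(200,120,330,290)),('scene',(200,170,345,290))):
    c=cams.capture(n);hsv=cv2.cvtColor(c['image'],cv2.COLOR_RGB2HSV)
    m=(hsv[...,1]>120)&(hsv[...,0]<28)&(hsv[...,0]>8)&(hsv[...,2]>80)
    for S,C,M in blobs(c,m,roi,30): print(n,S,C,ray(c,*C,.012),ray(c,*C,.030))
    u0,v0,u1,v1=roi;o.append(cv2.resize(c['image'][v0:v1,u0:u1],(400,400),interpolation=2))
cv2.imwrite(f'pics/{sys.argv[1]}.png',cv2.hconcat(o)[:,:,::-1])
E
python3 look.py l1
```

```text
7.5167 [0.4433 0.2057 0.1421] [-179.9352   -0.0427  -18.9511]
top [235 193  16  16 196] [242.1582 200.602 ] [0.5881 0.0343 0.012 ] [0.5835 0.0332 0.03  ]
top [231 218  16  14 180] [238.7722 224.7278] [0.5244 0.0434 0.012 ] [0.5207 0.0422 0.03  ]
scene [290 226  17  12 136] [298.0441 230.7574] [0.5114 0.0372 0.012 ] [0.5224 0.0431 0.03  ]
scene [270 246  19  18 261] [278.9847 254.4828] [0.5926 0.0363 0.012 ] [0.6021 0.0423 0.03  ]
```

View pics/l1.png

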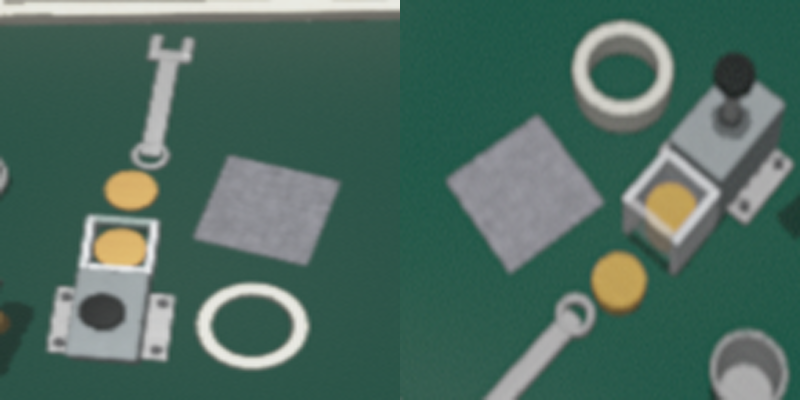

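After the press, one cap lies ahead of the gate: top crop (131,190), world (0.588,0.034). The plunger is back up and nothing else has moved. I turn the gripper so both fingertips face along the push line and move to the far side of the cap.

>>> apply_moves(targets=[{"dp":[0.013,-0.01,0],"yaw":-7},{"dp":[0.026,-0.02,0],"yaw":-14},{"dp":[0.039,-0.03,0],"yaw":-21},{"dp":[0.052,-0.04,0],"yaw":-28},{"dp":[0.065,-0.05,0],"yaw":-35},{"dp":[0.078,-0.06,0],"yaw":-42},{"dp":[0.091,-0.07,0],"yaw":-49},{"dp":[0.104,-0.08,0],"yaw":-56},{"dp":[0.117,-0.09,0],"yaw":-63},{"dp":[0.13,-0.1,0],"yaw":-70},{"dp":[0.143,-0.11,0],"yaw":-77},{"dp":[0.156,-0.118,0],"yaw":-83.5},{"dp":[0.156,-0.118,0],"yaw":-83.5},{"dp":[0.156,-0.118,0],"yaw":-83.5}], grip=0.82)

```text
time_s: 8.78
tcp_pos: [0.5983, 0.0816, 0.1414]
eef_rot: [179.9, -0.0, -102.7]
contact_force: [-0.0, -0.7, -0.7]
gripper_width: 0.0079
gripper_force: 0.0
```

>>> apply_moves(targets=[{"dp":[0.001,0.006,-0.03],"yaw":0},{"dp":[0.001,0.006,-0.06],"yaw":0},{"dp":[0.001,0.006,-0.09],"yaw":0},{"dp":[0.001,0.006,-0.115],"yaw":0},{"dp":[0.001,0.006,-0.13],"yaw":0},{"dp":[0.001,0.006,-0.138],"yaw":0},{"dp":[0.001,0.006,-0.141],"yaw":0},{"dp":[0.001,0.006,-0.144],"yaw":0},{"dp":[0.001,0.006,-0.147],"yaw":0},{"dp":[0.001,0.006,-0.147],"yaw":0}])

```text
time_s: 9.62
tcp_pos: [0.6, 0.0895, -0.0043]
eef_rot: [-179.9, 0.0, -102.6]
contact_force: [-0.2, 0.6, -0.3]
gripper_width: 0.008
gripper_force: 0.0
```

>>> apply_moves(targets=[{"dp":[0,0,-0.003],"yaw":0},{"dp":[-0.001,-0.005,-0.003],"yaw":0},{"dp":[-0.002,-0.01,-0.003],"yaw":0},{"dp":[-0.003,-0.014,-0.003],"yaw":0},{"dp":[-0.004,-0.017,-0.003],"yaw":0},{"dp":[-0.0045,-0.02,-0.003],"yaw":0},{"dp":[-0.005,-0.023,-0.003],"yaw":0},{"dp":[-0.006,-0.027,-0.003],"yaw":0},{"dp":[-0.007,-0.031,-0.003],"yaw":0},{"dp":[-0.008,-0.035,-0.003],"yaw":0},{"dp":[-0.0085,-0.039,-0.003],"yaw":0},{"dp":[-0.0095,-0.043,-0.003],"yaw":0},{"dp":[-0.01,-0.047,-0.003],"yaw":0},{"dp":[-0.011,-0.051,-0.003],"yaw":0},{"dp":[-0.012,-0.055,-0.003],"yaw":0},{"dp":[-0.013,-0.058,-0.003],"yaw":0},{"dp":[-0.013,-0.06,-0.003],"yaw":0},{"dp":[-0.013,-0.06,-0.003],"yaw":0}])

```text
time_s: 11.12
tcp_pos: [0.5865, 0.0288, -0.0079]
eef_rot: [180.0, -0.0, -102.6]
contact_force: [-0.6, 0.1, 0.1]
gripper_width: 0.0073
gripper_force: 0.0
```

```bash
cat >wl.py <<'E'
from plant import get_state,cams
import cv2,numpy as np,sys
from scipy.spatial.transform import Rotation as Ro
from h import *
np.set_printoptions(precision=4,suppress=True)
s=get_state();w=cams.capture('wrist');R=Ro.from_euler('xyz',s['eef_rot'],degrees=True).as_matrix()
T=w['T_tool_cam'];M=R@T[:3,:3];p=R@T[:3,3]+s['tcp_pos'];w['R']=M.T;w['t']=-M.T@p
hsv=cv2.cvtColor(w['image'],cv2.COLOR_RGB2HSV)
m=(hsv[...,1]>110)&(hsv[...,0]<28)&(hsv[...,0]>8)&(hsv[...,2]>90)
print(s['time_s'],s['tcp_pos'],s['eef_rot'],s['contact_force'])
for S,C,B in blobs(w,m,(0,0,560,420),300):
    k=cv2.findContours(B,0,2)[0][0];q=np.array([ray(w,*x[0],.012)[:2] for x in k]).astype(np.float32);print(S,cv2.minEnclosingCircle(q))
cv2.imwrite(f'pics/{sys.argv[1]}.png',w['image'][:,:,::-1])
E
python3 wl.py w2
```

```text
11.1167 [ 0.5865  0.0288 -0.0079] [ 179.9908   -0.0064 -102.6464] [-0.5725  0.0838  0.149 ]
[ 233  164   96   96 7063] ((0.5793004035949707, -0.003196266945451498), 0.02254852093756199)
[ 415  255   65   42 1746] ((0.5086634159088135, 0.04590613767504692), 0.018668197095394135)
[247 283   8  61 325] ((0.6050603985786438, 0.04424077272415161), 0.017113611102104187)
[306 283   8  61 329] ((0.576767086982727, 0.050594113767147064), 0.017101824283599854)
[  65  356  387   18 5394] ((0.6095806360244751, 0.07962413877248764), 0.10137709230184555)
```

View pics/w2.png

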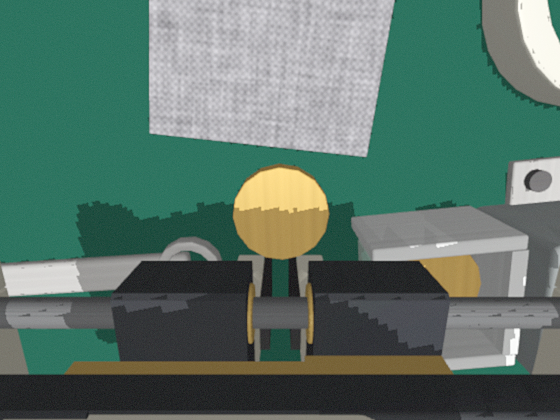

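The wrist view shows the cap centred between the fingertips at (280,212), clear of the wrench ring at (190,245), with the pad ahead. I push the remaining 78 mm.

>>> apply_moves(targets=[{"dp":[-0.0007,-0.003,0],"yaw":0},{"dp":[-0.0015,-0.007,0],"yaw":0},{"dp":[-0.0025,-0.012,0],"yaw":0},{"dp":[-0.0035,-0.017,0],"yaw":0},{"dp":[-0.0045,-0.022,0],"yaw":0},{"dp":[-0.0055,-0.027,0],"yaw":0},{"dp":[-0.0067,-0.032,0],"yaw":0},{"dp":[-0.0078,-0.037,0],"yaw":0},{"dp":[-0.0088,-0.042,0],"yaw":0},{"dp":[-0.01,-0.047,0],"yaw":0},{"dp":[-0.011,-0.052,0],"yaw":0},{"dp":[-0.012,-0.057,0],"yaw":0},{"dp":[-0.013,-0.062,0],"yaw":0},{"dp":[-0.014,-0.067,0],"yaw":0},{"dp":[-0.0152,-0.072,0],"yaw":0},{"dp":[-0.016,-0.076,0],"yaw":0},{"dp":[-0.0165,-0.078,0],"yaw":0},{"dp":[-0.0165,-0.078,0],"yaw":0}])

```text
time_s: 12.67
tcp_pos: [0.57, -0.0492, -0.008]
eef_rot: [180.0, -0.0, -102.7]
contact_force: [0.0, -0.4, 0.2]
gripper_width: 0.0076
gripper_force: 0.0
```

```bash
python3 wl.py w3
```

```text
12.6667 [ 0.57   -0.0492 -0.008 ] [ 179.992    -0.0047 -102.6501] [ 0.0306 -0.4148  0.2256]
[ 233  164   95   95 6917] ((0.5633195042610168, -0.08143051713705063), 0.022452183067798615)
[247 283   8  61 323] ((0.5885336399078369, -0.033795006573200226), 0.01711167022585869)
[306 283   8  61 329] ((0.5602445006370544, -0.027441106736660004), 0.017099788412451744)
[  65  356  387   18 5400] ((0.5930572152137756, 0.0015837736427783966), 0.10136426240205765)
```

>>> apply_moves(targets=[{"dp":[0.001,0.005,0],"yaw":0},{"dp":[0.002,0.012,0],"yaw":0},{"dp":[0.004,0.018,0.005],"yaw":0},{"dp":[0.004,0.018,0.03],"yaw":0},{"dp":[0.004,0.018,0.07],"yaw":0},{"dp":[0.004,0.018,0.11],"yaw":0},{"dp":[0.004,0.018,0.15],"yaw":0},{"dp":[0.004,0.05,0.18],"yaw":0},{"dp":[0.004,0.09,0.18],"yaw":0},{"dp":[0.004,0.13,0.18],"yaw":0},{"dp":[-0.01,0.17,0.18],"yaw":0},{"dp":[-0.02,0.21,0.18],"yaw":0},{"dp":[-0.04,0.25,0.18],"yaw":0},{"dp":[-0.06,0.28,0.18],"yaw":0},{"dp":[-0.06,0.28,0.18],"yaw":0},{"dp":[-0.06,0.28,0.18],"yaw":0}])

```text
time_s: 14.05
tcp_pos: [0.5089, 0.234, 0.1727]
eef_rot: [-180.0, 0.0, -102.3]
contact_force: [-0.1, -0.5, -0.1]
gripper_width: 0.0076
gripper_force: 0.0
```

```bash
python3 look.py l2
```

```text
14.05 [0.5089 0.234  0.1727] [-179.9787    0.0329 -102.3487]
top [279 203  15  14 174] [286.1322 209.4598] [ 0.562  -0.0794  0.012 ] [ 0.5577 -0.0786  0.03  ]
top [231 218  16  14 182] [238.7308 224.6593] [0.5245 0.0435 0.012 ] [0.5209 0.0423 0.03  ]
scene [238 218  16  15 192] [245.6823 224.7292] [ 0.5677 -0.077   0.012 ] [ 0.5777 -0.0688  0.03  ]
scene [290 226  17  12 136] [298.0441 230.7574] [0.5114 0.0372 0.012 ] [0.5224 0.0431 0.03  ]
```

View pics/l2.png

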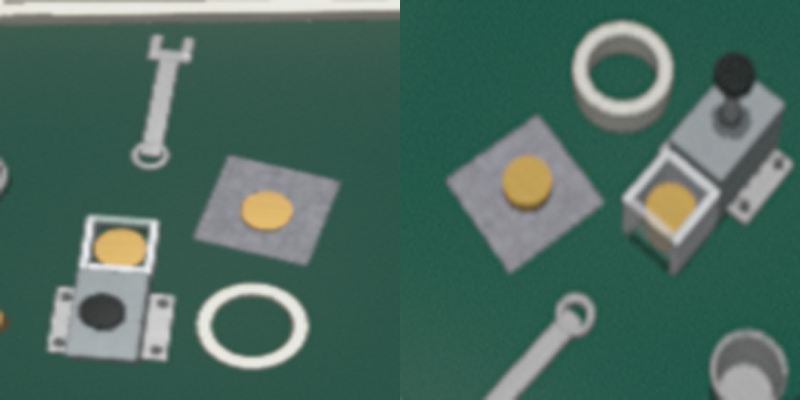

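The cap lies flat in the middle of the pad, at (267,210) in the left view and (527,182) in the right. The plunger is up and everything else is in place.

```bash
python3 -c "from plant import r;print(r.close_job())"
```

```text
the job is handed in; nothing more can be done
None
```

I pressed the plunger to its stop once and it sprang back up, ejecting one cap; I nudged that cap flat onto the middle of the grey pad with nothing else seen to move, and handed the job in at about 14 s.

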